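# Ready the tea scale

## Task

Get the tea scale ready for weighing, using only the tips of the closed fingers: first tip the wide rocker of the outlet block over to on by pressing its raised near end down, next push the scale's round power key all the way down so that it stays in, then press the long bar-shaped tare key fully down and let it come back up. Do not press the square key or the narrow rocker, and leave the pan and weight on the scale and everything else on the table standing where it is: nothing is to be lifted or shifted.

Things in the scene. Friction and masses are not known exactly. Their poses are not given: they have to be found in the camera images.
- scale: White bench scale, fixed, 300 (x) x 220 (y) mm. Origin: centre of its footprint on the table; x points from console (robot's side) to steel platform (top 64 mm high), z up. Console top 50 mm above the table. Three black keys in a row on it at x = -116, y = -62, 0, +62 mm; which key is where varies. Each key's top stands 12 mm above the console when up and travels 5 mm straight down.
- power_top (a point): Centre of the top face of the round power key (30 mm diameter). Moves with the key; axes as the scale's.
- power (a joint): Travel of the round power key, m: 0 up, 0.005 fully down. No spring: about 3 N of friction moves it and it stays where it is left.
- tare_top (a point): Centre of the top face of the bar-shaped tare key (46 mm along the scale's x, 14 mm across). Moves with the key; axes as the scale's.
- tare (a joint): Travel of the bar-shaped tare key, m: 0 up, 0.005 fully down. A spring returns it: about 2 N to start it, 4.3 N at the bottom.
- unit_top (a point): Centre of the top face of the square unit key (24 x 24 mm), not to be pressed.
- unit (a joint): Travel of the square unit key, m: 0 up, 0.005 down; sprung like the tare key.
- block: White mains outlet block, fixed, left or right of the scale, 220 (x) x 120 (y) x 42 mm high. Origin: centre of its footprint on the table; x points away from the robot's side, z up. Two black rockers side by side on its near end at x = -66, y = -30 and +30 mm; which is on which side varies. Four round sockets behind them.
- wide_press (a point): Where to press the wide rocker (48 mm along the block's x, 30 mm wide): on top of its raised near half, 17 mm in front of the pivot, which runs along the block's y at the middle crease, 50 mm above the table. Off, the near half slopes up 0.30 rad and this point is 55 mm above the table; on, it is level, 50 mm above the table. Moves with the rocker; axes as the block's when off.
- wide (a joint): Angle of the wide rocker, rad: about 0 off (near end up), 0.30 fully on (near end down). Friction of 0.04 N m (some 2.5 N at the press point); it stays where it is left.
- narrow_press (a point): The same point on the narrow rocker (48 mm along x, 14 mm wide), not to be touched.
- narrow (a joint): Angle of the narrow rocker, rad: about 0 off, 0.30 on.
- pan: Loose round steel weighing pan, 150 mm across, 32 mm high, standing on the scale's platform. Origin: centre of its underside.
- weight: Loose brass weight, 26 mm across, 39 mm high, with a knob, standing on the near edge of the platform. Origin: centre of its underside.
- basket: Bamboo tea basket, 170 mm across, 138 mm high, on the side of the scale away from the block. Origin: centre of its underside.
- cup: White handleless tea cup, 68 mm across, 60 mm high, in front of the scale. Origin: centre of its underside.
- scoop: Steel tea scoop like a spoon, 140 mm long, lying in front of the scale. Origin: under its middle.
- tin: Small tea tin, 54 mm across, 60 mm high, in front of the scale. Origin: centre of its underside.
Mind the look-alikes: they are no part of the job. Several things have the shape of the weight; the one meant has the colours described above.

How it is judged:
By the outcome, as a careful person would: the job done as asked, in the order asked, and still so for the second after the job is handed in, with the robot touching nothing.
It also fails if it takes over 61 s, if anything falls off the work surface, if the arm or the gripper's body presses on something with over 40 N, if the wrist force passes 120 N, or if a joint passes its speed limit or range.

## Robot

A 6-joint arm with a two-finger parallel gripper is mounted at the origin on the work surface. World frame = base frame: x ahead of the robot, y to its left, z up, the work surface at z = 0. Lengths are in mm, angles in degrees, forces in N, time in s.
With the tool pointing down it reaches from about 350 to 875 mm from the base axis. Payload 15.5 kg.
Tool frame: the origin (TCP) lies at the very end of the fingers, on their centre line; the grasp point (between the pads) lies 19 mm behind it (manip.pinch_z is the distance from the TCP to the grasp point, in mm); x points along the fingers, y is the direction in which the jaws open and shut, and the axes are right-handed (so a half turn about x gives the same grasp; the last joint's range is limited). The gripper opens to 85 mm and grips with 20 to 120 N. Pads are 22 mm wide; open, the fingers measure 114 mm over their backs; the gripper's body (76 mm by 85 mm) begins 54 mm behind the grasp point. The pads swing forward as they close: fully open they stand 13 mm farther back than shut.
Start: joints at [-69.013, 28.281, 77.091, -0, 74.628, -5.472], TCP at [278.476, -559.533, 231.277] pointing down, gripper open.
Joint ranges: [-166.48, 166.48], [-47.26, 123.95], [12.59, 153.08], [-70.14, 250.14], [6.76, 159.57], [-176.63, 176.63]. Speed limits (degrees/s): [108.29, 108.29, 147.25, 172.46, 172.46, 172.46].

## Interface

Orientations are given as [roll, pitch, yaw] about the fixed x, y, z axes, in that order (R = Rz(yaw) Ry(pitch) Rx(roll)).
In Python, from rig import sense, optics, close_job, manip gives the robot as it stands. The module is installed in compiled form; this text tells all that it offers.
- The arm moves only by the tool play_rows, never from a script. Its argument "increments" is text: rows parted by semicolons, each of 4 numbers parted by spaces: the shift along the tool's x, y, z in mm, then the turn about the tool's x in rad. In form: dx dy dz yaw; .... A call has 1 to 5 rows; each row is the pose to reach, as a shift and turn from the pose commanded when the call began, along the tool's axes at that moment; what a row does not reach only later rows make up. A row lasts 1/12 s, in which the tool goes at most 41.7 mm and 7.16 degrees, less where a joint would pass 70% of its speed; a pose out of reach is approached as far as the arm can. A call with a gripper value outside its range is refused whole. "claw" is the closure, from 0 (fully open) to 1 (shut), set as the call begins (left out, the last holds). The fingers move at their own pace and stop on an object; "newtons" is the grip in N (left out, the last holds). Time passes only in rows, so rows that repeat a pose let the fingers close. It gives the time, the measured TCP pose, the force and the opening at its end, in the units of the state.
- sense(): the state, without advancing time (a new reading comes with each control period).
- optics.get_image(name): name is "scene" or "side" or "wrist"; returns (picture, depth): 480x640x3 uint8, blue, green, red; 480x640 float32, mm along the optical axis (not along the pixel's ray), 0 where there is no reading.
- optics.camera_info(name): a dict with "camera_matrix" (3x3 intrinsics, pixels), "distortion" ([k1, k2, p1, p2, k3] as OpenCV has them; the pictures are not rectified), "R" (3x3) and "t" (3): a world point X has camera coordinates R X + t; the wrist camera has in their place "tool_from_camera" (4x4, takes a point from camera to tool coordinates, whose origin is the TCP and whose axes are the tool frame's). Camera axes: x right, y down, z forward; pixel columns grow to the right and rows downward; lengths in mm; the calibration is good to about 2 mm. A picture is of the moment at which its call begins: read the wrist's pose just before it. camera_info takes no time and is no camera call.
- close_job(): hands the job in, once; it reports no verdict.
The state is a dict: "time_s": time; "joint_pos": joint angles; "joint_velocities": joint speeds; "joint_torque": joint torques, N m; "ee_pos": TCP position; "eef_rot": TCP orientation; "ft_force": force on the tool from outside, world axes, zero at the start; "torque": the same for the moment, N m; "width": finger opening in mm.
Only numpy, scipy, OpenCV 4.12 (cv2) and the standard library are available. Lean on these libraries where they do the work, as an engineer would, in place of code of your own. Each camera call takes 0.05 s, during which the arm holds its last target.

## Working session

There is one attempt and no reset: what is moved stays moved. The work goes in short steps, Python scripts to look and compute and a tool call to move; the robot and the scene stay as the last step left them, time stands still between calls to the robot, and variables do not carry over. Pictures are saved under pics/ and viewed, and the job is handed in when it is done.

Besides the shell and the picture viewer there is one more tool, called after "Emit:" as name(argument=value, ...), one argument or row to a line, values as JSON. play_rows: Moves the arm, as the interface text tells. Its arguments: {"type":"object","properties":{"increments":{"type":"string"},"claw":{"type":"number"},"newtons":{"type":"number"}},"required":["increments"]}

```bash
mkdir -p pics; cat > h.py <<'E'
from rig import sense, optics, close_job, manip
import numpy as np, cv2
E
python3 - <<'E'
from h import *
s=sense(); print(s['time_s'],s['ee_pos'],s['eef_rot'],s['width'],s['ft_force'],manip.pinch_z)
for n in ['scene','side','wrist']:
    p,d=optics.get_image(n); cv2.imwrite(f'pics/{n}0.png',p); np.save(f'{n}_d.npy',d); 
    i=optics.camera_info(n); print(n,{k:np.round(v,3).tolist() for k,v in i.items() if k!='name'})
E
```

```text
0.0 [ 278.34828227 -559.21107172  230.6855687 ] [-96.05665999  89.93071757 110.40100694] 85.53155412917515 [-0.29869023  1.12405818  0.1503694 ] 18.700000000000003
scene {'camera_matrix': [[447.402, 0.0, 316.219], [0.0, 447.402, 235.573], [0.0, 0.0, 1.0]], 'distortion': [0.023, 0.0, 0.0, 0.0, 0.0], 'R': [[-0.397, 0.918, -0.002], [0.761, 0.327, -0.56], [-0.514, -0.224, -0.828]], 't': [206.557, -370.712, 1188.389]}
side {'camera_matrix': [[488.116, 0.0, 318.818], [0.0, 488.116, 244.696], [0.0, 0.0, 1.0]], 'distortion': [-0.003, 0.0, 0.0, 0.0, 0.0], 'R': [[-0.889, -0.458, 0.012], [-0.362, 0.687, -0.63], [0.281, -0.565, -0.776]], 't': [497.918, 247.436, 852.681]}
wrist {'camera_matrix': [[376.317, 0.0, 314.411], [0.0, 376.317, 234.785], [0.0, 0.0, 1.0]], 'distortion': [-0.036, 0.0, 0.0, 0.0, 0.0], 'tool_from_camera': [[0.0, -0.281, 0.96, -142.704], [1.0, -0.001, -0.0, 0.058], [0.001, 0.96, 0.281, -71.07], [0.0, 0.0, 0.0, 1.0]]}
```

View pics/scene0.png

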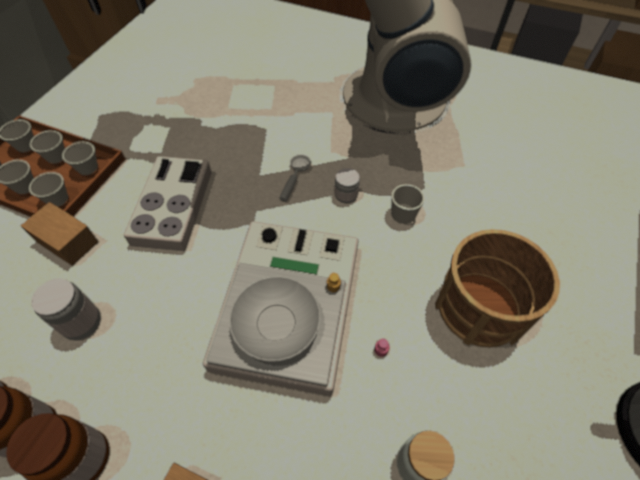

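View pics/side0.png

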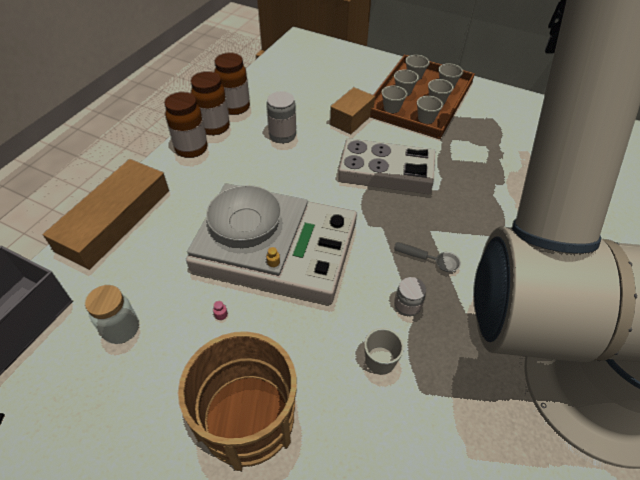

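View pics/wrist0.png

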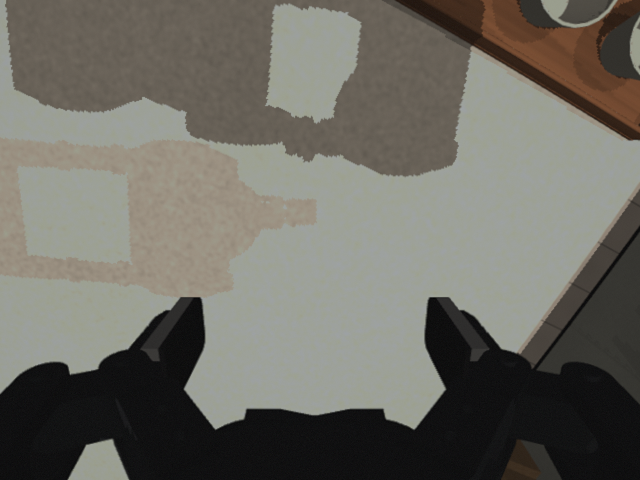

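The scene view shows the round key at about (269,235), the bar at (300,240) and the square at (332,245). The wide rocker is at (190,171) and the narrow one at (163,170). Next I measure these from both views.

```bash
cat >> h.py <<'E'
def ray(n,uv):
    i=optics.camera_info(n); K,D,R,t=[np.array(i[k],float) for k in('camera_matrix','distortion','R','t')]
    q=cv2.undistortPoints(np.array([[uv]],float),K,D)[0,0]
    return -R.T@t, R.T@np.array([q[0],q[1],1.])
def onz(n,uv,z):
    c,d=ray(n,uv); return c+d*(z-c[2])/d[2]
def tri(u1,u2):
    c1,d1=ray('scene',u1); c2,d2=ray('side',u2); s=np.linalg.lstsq(np.c_[d1,-d2],c2-c1,rcond=None)[0]
    a=c1+s[0]*d1;b=c2+s[1]*d2; return (a+b)/2,np.linalg.norm(a-b)
def blobs(p,x0,y0,x1,y1,th=60):
    g=p.max(2); m=np.zeros_like(g); m[y0:y1,x0:x1]=(g[y0:y1,x0:x1]<th)*255
    n,l,st,c=cv2.connectedComponentsWithStats(m); return [(c[k].round(1),st[k].tolist()) for k in range(1,n) if st[k,4]>15]
E
python3 - <<'E'
from h import *
a=cv2.imread('pics/scene0.png'); b=cv2.imread('pics/side0.png')
for nm,im,bx in[('scene',a,(250,222,350,262)),('scene',a,(150,150,210,190)),('side',b,(310,205,350,280)),('side',b,(400,145,435,180))]:
    print(nm); 
    for c,s in blobs(im,*bx): print(c,s,onz(nm,c,60).round(1),onz(nm,c,50).round(1))
c=[cv2.resize(a[210:270,230:370],None,fx=5,fy=5,interpolation=2),cv2.resize(a[145:205,120:260],None,fx=5,fy=5,interpolation=2)]
cv2.imwrite('pics/c1.png',np.vstack(c)[:600])
c=[cv2.resize(b[200:300,270:370],None,fx=4,fy=4,interpolation=2),cv2.resize(b[120:220,345:445],None,fx=4,fy=4,interpolation=2)]
cv2.imwrite('pics/c2.png',np.hstack(c))
E
```

```text
scene
[268.8 235.1] [263, 229, 13, 13, 146] [565.  -80.8  60. ] [559.3 -84.7  50. ]
[300.  240.2] [295, 230, 10, 21, 123] [551.9 -20.4  60. ] [546.  -23.5  50. ]
[331.5 245.2] [326, 239, 12, 13, 125] [538.6  39.5  60. ] [532.5  37.3  50. ]
scene
[162.9 168.6] [157, 160, 12, 19, 122] [ 500.4 -367.4   60. ] [ 493.7 -375.3   50. ]
[190.4 171. ] [181, 162, 20, 19, 276] [ 482.9 -309.7   60. ] [ 476.  -316.8   50. ]
[205.4 179.2] [200, 166, 10, 24, 116] [ 490.2 -268.2   60. ] [ 483.4 -274.7   50. ]
side
[336.8 221. ] [330, 215, 14, 13, 147] [560.8 -80.8  60. ] [564.3 -89.   50. ]
[329.4 243.4] [318, 238, 23, 12, 171] [547.7 -20.1  60. ] [551.  -27.6  50. ]
[321.5 267.5] [315, 261, 14, 14, 149] [534.5  40.2  60. ] [537.7  33.6  50. ]
side
[417.3 152.5] [407, 149, 21, 8, 122] [ 487.8 -364.    60. ] [ 490.4 -376.    50. ]
[415.9 170. ] [404, 164, 23, 14, 255] [ 469.7 -305.    60. ] [ 472.  -316.2   50. ]
```

View pics/c1.png

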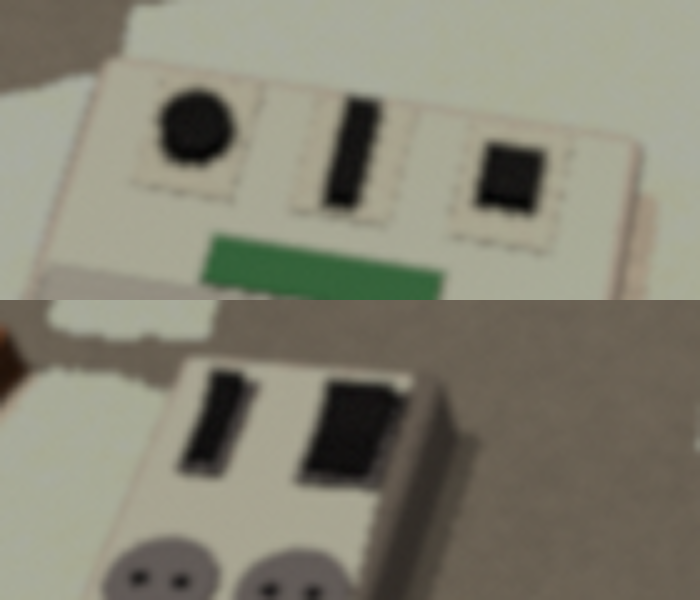

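View pics/c2.png

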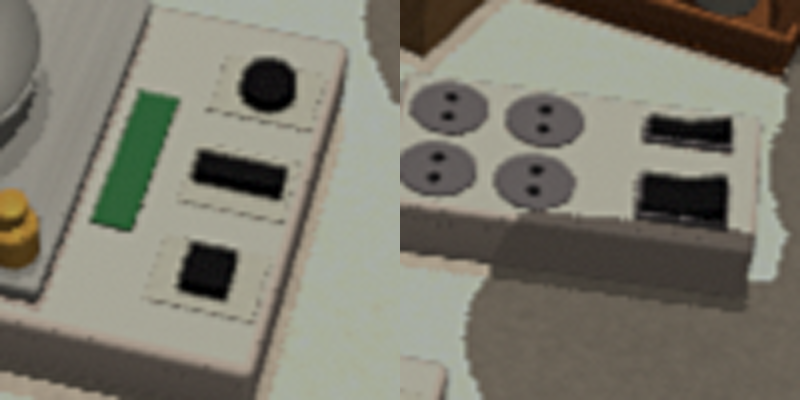

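```bash
cat >> h.py <<'E'
from scipy.spatial.transform import Rotation as Ro
def pose():
    s=sense(); return np.array(s['ee_pos']),Ro.from_euler('xyz',s['eef_rot'],degrees=True).as_matrix(),s
def delta(tgt):
    p,R,s=pose(); print('time',s['time_s'],'tcp',p.round(1),'F',np.round(s['ft_force'],1)); print('rotation cols',R.round(3).tolist()); print('d',(R.T@(np.array(tgt)-p)).round(1))
E
python3 - <<'E'
from h import *
for a,b in[([268.8,235.1],[336.8,221]),([300,240.2],[329.4,243.4]),([331.5,245.2],[321.5,267.5]),([190.4,171],[415.9,170]),([162.9,168.6],[417.3,152.5])]: print(*tri(a,b))
delta([400,-330,200])
E
```

```text
[562.30043458 -83.06147578  56.14190143] 1.5104976826815217
[549.14545548 -22.25283473  56.06527626] 1.3774541688677062
[535.87997454  38.18879647  56.09697001] 1.0420898263137377
[ 473.02352929 -320.02362289   46.07446911] 0.8498209662165773
[ 491.22972901 -378.51905296   47.02126241] 1.4521119307682584
time 0.15 tcp [ 278.4 -559.3  230.8] F [-0.2  0.1  0.2]
rotation cols [[-0.0, 0.446, -0.895], [0.001, -0.895, -0.446], [-1.0, -0.001, -0.0]]
d [  31. -151. -211.]
```

Emit:
play_rows(
  increments="0 -20 -28; 0 -40 -56; 5 -60 -84; 10 -80 -112; 15 -100 -140",
  claw=1,
  newtons=40,
)

```text
validation failed for argument at $.in...
```

Each row needs four numbers.

Emit:
play_rows(
  increments="0 -20 -28 0; 0 -40 -56 0; 5 -60 -84 0; 10 -80 -112 0; 15 -100 -140 0",
  claw=1,
  newtons=40,
)

```text
time_s: 0.57
ee_pos: [359.6, -406.1, 216.0]
eef_rot: [-85.4, 90.0, 121.1]
ft_force: [0.8, 0.3, 0.5]
width: 25.4
```

Emit:
play_rows(
  increments="5 -20 -28 0; 10 -40 -56 0; 15 -51 -71 0; 15 -51 -71 0; 15 -51 -71 0",
)

```text
time_s: 0.98
ee_pos: [400.4, -329.5, 201.1]
eef_rot: [-64.8, 90.0, 141.7]
ft_force: [-0.0, -0.7, 0.4]
width: -0.0
```

```bash
python3 - <<'E'
from h import *
delta([457,-324,100]); p,R,s=pose(); print(s['width'])
im,d=optics.get_image('wrist'); cv2.imwrite('pics/w1.png',im); np.save('w1.npy',d); np.savez('w1p.npz',p=p,R=R)
E
```

```text
time 0.9833 tcp [ 400.4 -329.5  201.1] F [-0.  -0.7  0.4]
rotation cols [[-0.001, 0.447, -0.894], [0.0, -0.894, -0.447], [-1.0, -0.001, 0.0]]
d [101.1  20.5 -53.1]
-0.027833115938559135
```

View pics/w1.png

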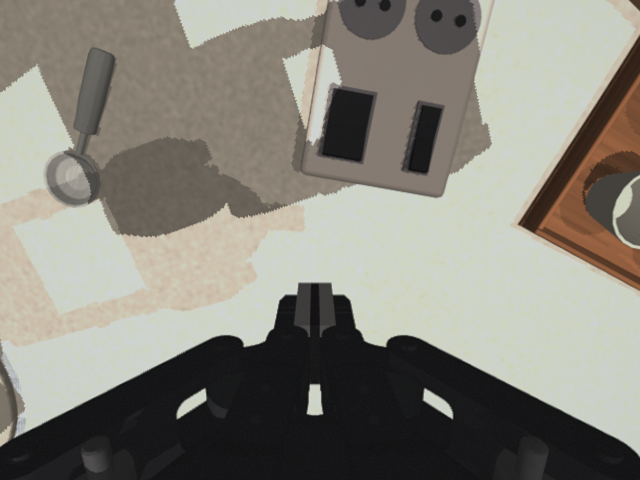

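The wrist view shows the wide rocker as a quad of about (333,87)–(376,93)–(363,162)–(319,155), with its near end at the bottom. The narrow rocker is at about (425,138).

```bash
cat >> h.py <<'E'
def wonz(uv,z,p,R,d=None):
    i=optics.camera_info('wrist'); K,D,T=[np.array(i[k],float) for k in('camera_matrix','distortion','tool_from_camera')]
    q=cv2.undistortPoints(np.array([[uv]],float),K,D)[0,0]; v=R@T[:3,:3]@np.array([q[0],q[1],1.]); c=p+R@T[:3,3]
    return c+v*((z-c[2])/v[2] if d is None else d)
E
python3 - <<'E'
from h import *
f=np.load('w1p.npz');p,R=f['p'],f['R']; im=cv2.imread('pics/w1.png');d=np.load('w1.npy')
g=im.max(2); m=np.zeros_like(g); m[80:185,310:450]=(g[80:185,310:450]<48)*255
for c in cv2.findContours(m,0,1)[0]:
    if cv2.contourArea(c)<200: continue
    b=cv2.boxPoints(cv2.minAreaRect(c)); print(b.round().tolist()); 
    for u in b: print('corner',wonz(u,50,p,R).round(1),wonz(u,57,p,R).round(1))
    M=cv2.moments(c); print('cen',wonz((M['m10']/M['m00'],M['m01']/M['m00']),52,p,R).round(1))
for u in [(352,97),(349,110),(345,125),(342,140),(340,152),(318,180),(435,185),(390,130)]:
    print(u,wonz(u,0,p,R,d[u[1],u[0]]).round(1))
E
```

```text
[[406.0, 170.0], [421.0, 104.0], [441.0, 108.0], [426.0, 174.0]]
corner [ 466.1 -376.3   50. ] [ 466.  -374.4   57. ]
corner [ 513.  -361.7   50. ] [ 511.8 -360.1   57. ]
corner [ 517.  -376.7   50. ] [ 515.8 -374.8   57. ]
corner [ 470.1 -392.    50. ] [ 470.  -389.8   57. ]
cen [ 491.8 -375.9   52. ]
[[321.0, 154.0], [333.0, 88.0], [373.0, 95.0], [361.0, 162.0]]
corner [ 446.8 -311.9   50. ] [ 447.2 -311.6   57. ]
corner [ 493.7 -298.2   50. ] [ 493.  -298.2   57. ]
corner [ 502.3 -326.5   50. ] [ 501.4 -325.8   57. ]
corner [ 455.5 -341.5   50. ] [ 455.7 -340.5   57. ]
cen [ 474.9 -319.2   52. ]
(352, 97) [ 494.2 -313.5   49.6]
(349, 110) [ 485.1 -315.8   49.2]
(345, 125) [ 474.1 -318.1   50.5]
(342, 140) [ 463.4 -321.    53.1]
(340, 152) [ 455.  -323.5   56.1]
(318, 180) [ 422.  -322.1    0.5]
(435, 185) [ 465.8 -405.4   42. ]
(390, 130) [ 486.8 -351.6   42. ]
```

Emit:
play_rows(
  increments="20 20 -25 0; 55 20 -53 0; 95 20 -53 0; 126 20 -53 0; 126 20 -53 0",
)

```text
time_s: 1.45
ee_pos: [453.9, -323.5, 70.1]
eef_rot: [-66.9, 89.5, 139.5]
ft_force: [-2.7, 1.1, -1.9]
width: -0.2
```

```bash
python3 - <<'E'
from h import *
delta([458.5,-324,50]); p,R,s=pose()
im,d=optics.get_image('wrist'); cv2.imwrite('pics/w2.png',im)
E
```

```text
time 1.45 tcp [ 453.9 -323.5   70.1] F [-2.7  1.1 -1.9]
rotation cols [[-0.006, 0.445, -0.896], [0.005, -0.896, -0.445], [-1.0, -0.007, 0.003]]
d [20.1  2.6 -3.9]
```

View pics/w2.png

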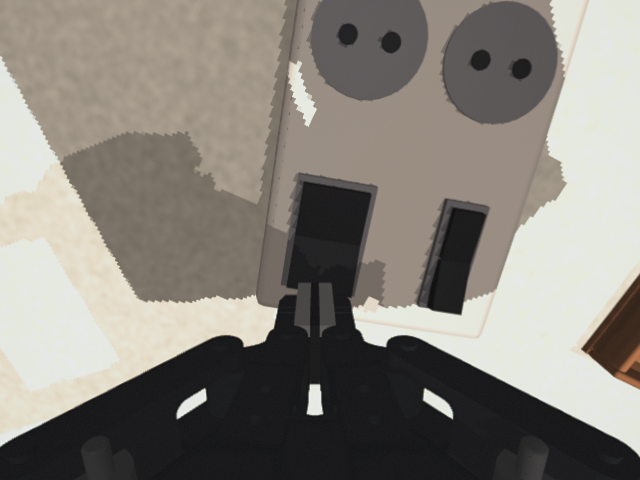

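Emit:
play_rows(
  increments="0 0 0 0; 0 0 0 0",
)

```text
time_s: 1.67
ee_pos: [457.1, -326.1, 77.4]
eef_rot: [111.1, 89.8, -42.5]
ft_force: [0.8, 0.1, 0.2]
width: 0.2
```

Emit:
play_rows(
  increments="6 -1 -1 0; 12 -1 -1 0; 16 -1 -1 0; 18 -1 -1 0; 18 -1 -1 0",
)

```text
time_s: 2.08
ee_pos: [456.7, -323.1, 56.9]
eef_rot: [-68.9, 90.0, 137.5]
ft_force: [-0.1, -0.3, -0.6]
width: -0.1
```

Emit:
play_rows(
  increments="1 0 0 0; 2 0 0 0; 3 0 0 0; 4 0 0 0; 4 0 0 0",
)

```text
time_s: 2.5
ee_pos: [456.9, -323.3, 53.2]
eef_rot: [15.3, 90.0, -138.2]
ft_force: [-1.4, -0.3, -0.0]
width: 0.2
```

Emit:
play_rows(
  increments="1 0 0 0; 2 0 0 0; 3 0 0 0; 4 0 0 0; 4 0 0 0",
)

```text
time_s: 2.92
ee_pos: [457.0, -323.4, 49.8]
eef_rot: [104.2, 90.0, -49.3]
ft_force: [-3.6, 1.3, 14.1]
width: -0.1
```

Emit:
play_rows(
  increments="1 0 0 0; 1 0 0 0; 1 0 0 0",
)

```text
time_s: 3.17
ee_pos: [457.0, -323.5, 49.5]
eef_rot: [107.2, 89.9, -46.4]
ft_force: [-7.3, 4.0, 30.1]
width: -0.0
```

Emit:
play_rows(
  increments="-10 0 0 0; -30 0 0 0; -60 0 0 0; -60 0 40 0; -60 0 40 0",
)

```text
time_s: 3.58
ee_pos: [418.5, -342.9, 109.6]
eef_rot: [76.2, 89.9, -77.3]
ft_force: [0.4, -1.2, -0.4]
width: -0.0
```

```bash
python3 - <<'E'
from h import *
delta([500,-81,120]); p,R,s=pose()
im,d=optics.get_image('wrist'); cv2.imwrite('pics/w3.png',im); np.save('w3.npy',d); np.savez('w3p.npz',p=p,R=R)
E
```

```text
time 3.5833 tcp [ 418.5 -342.9  109.6] F [ 0.4 -1.2 -0.4]
rotation cols [[0.0, 0.445, -0.895], [-0.002, -0.895, -0.445], [-1.0, 0.002, 0.0]]
d [ -10.8 -198.2 -189.6]
```

View pics/w3.png

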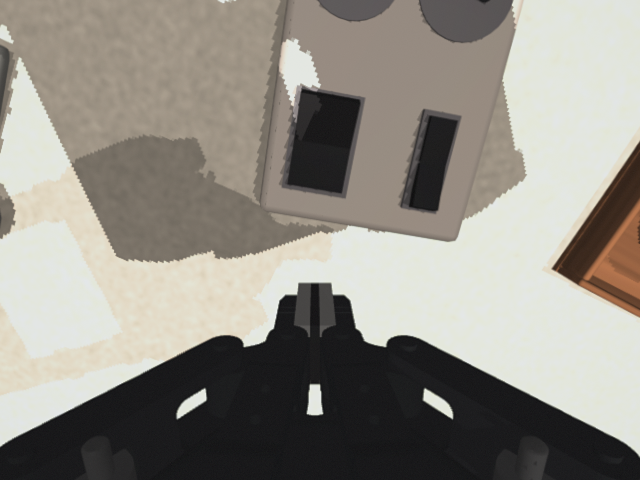

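```bash
python3 - <<'E'
from h import *
f=np.load('w3p.npz');p,R=f['p'],f['R']; d=np.load('w3.npy')
for u in [(332,105),(328,120),(325,140),(320,160),(317,175),(315,188),(441,118),(433,160),(424,203)]: print(u,wonz(u,0,p,R,d[u[1],u[0]]).round(1))
# weight/tin/scoop positions (top heights) from scene
for n,u,z in[('tin',(347,176),60),('cup',(406,193),60)]: print(n,onz('scene',u,z).round(1))
E
```

```text
(332, 105) [ 494.6 -314.9   56.4]
(328, 120) [ 487.4 -316.3   55.3]
(325, 140) [ 477.9 -319.5   52.4]
(320, 160) [ 467.5 -321.9   50.4]
(317, 175) [ 459.6 -324.1   49.1]
(315, 188) [ 452.7 -326.3   48.5]
(441, 118) [ 514.5 -368.2   50.5]
(433, 160) [ 494.4 -376.    49.1]
(424, 203) [ 472.4 -381.3   56. ]
tin [363.6   3.4  60. ]
cup [359.1 132.1  60. ]
```

The wide rocker now reads on: its near half is level at about 49 mm and its far end is raised. The narrow rocker is unchanged. Next I move to the scale.

Emit:
play_rows(
  increments="-20 -15 -15 0; -40 -40 -40 0; -50 -65 -65 0; -50 -92 -90 0; -50 -118 -115 0",
)

```text
time_s: 4.05
ee_pos: [472.3, -182.5, 158.8]
eef_rot: [138.5, 89.9, -15.1]
ft_force: [0.5, -0.5, -0.4]
width: -0.2
```

Emit:
play_rows(
  increments="0 -26 -25 0; 0 -50 -48 0; 0 -72 -70 0; 0 -72 -70 0; 0 -72 -70 0",
)

```text
time_s: 4.47
ee_pos: [502.5, -86.8, 158.0]
eef_rot: [-69.7, 90.0, 136.9]
ft_force: [-0.2, -0.2, 0.2]
width: -0.3
```

Emit:
play_rows(
  increments="0 0 0 0; 0 0 0 0",
)

```text
time_s: 4.63
ee_pos: [502.0, -89.2, 158.1]
eef_rot: [-22.9, 90.0, -176.5]
ft_force: [-0.3, 0.8, 0.4]
width: -0.1
```

```bash
python3 - <<'E'
from h import *
delta([562,-82,85]); p,R,s=pose()
im,d=optics.get_image('wrist'); cv2.imwrite('pics/w4.png',im); np.save('w4.npy',d); np.savez('w4p.npz',p=p,R=R)
E
```

```text
time 4.6333 tcp [502.  -89.2 158.1] F [-0.3  0.8  0.4]
rotation cols [[-0.0, 0.445, -0.896], [-0.0, -0.896, -0.445], [-1.0, -0.0, 0.0]]
d [ 73.1  20.3 -57. ]
```

View pics/w4.png

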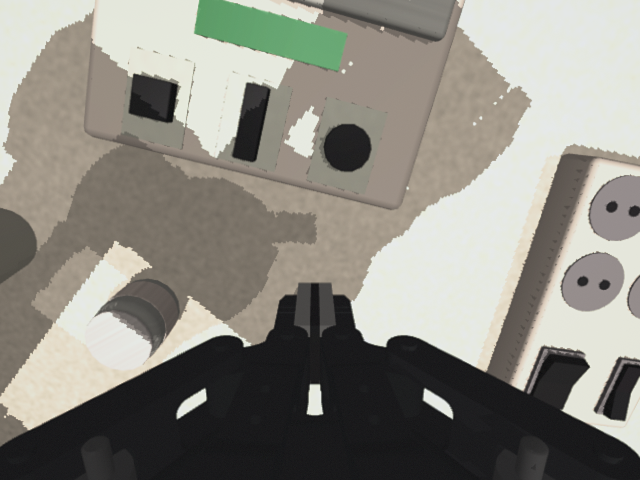

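The wrist view shows the round key at (347,148), the bar at (252,122) and the square at (152,98). The tin is at (130,320), clear of the tool's path at this height.

```bash
python3 - <<'E'
from h import *
f=np.load('w4p.npz');p,R=f['p'],f['R']; d=np.load('w4.npy'); im=cv2.imread('pics/w4.png')
for c,s in blobs(im,110,60,390,190,45):
    u=c.round().astype(int); print(c,s,wonz(c,62,p,R).round(1),wonz(c,0,p,R,d[u[1],u[0]]).round(1))
    t=wonz(c,62,p,R); print((R.T@(t-p)).round(1))
E
```

```text
[152.7 105.9] [130, 83, 47, 39, 747] [532.4  35.6  62. ] [532.5  35.4  62.5]
[ 96.1 -98.2 -82.8]
[250.3 131.4] [233, 89, 37, 72, 1266] [544.8 -23.9  62. ] [544.8 -23.9  61.9]
[ 96.1 -39.4 -67.4]
[346.7 147.3] [324, 125, 46, 46, 1684] [562.5 -81.4  62. ] [562.5 -81.5  61.4]
[ 96.1  20.  -57.7]
```

Emit:
play_rows(
  increments="0 10 -30 0; 20 20 -57 0; 50 20 -57 0; 73 20 -57 0; 82 20 -57 0",
)

```text
time_s: 5.1
ee_pos: [560.5, -81.6, 73.3]
eef_rot: [-40.1, 89.8, 166.2]
ft_force: [-2.3, 0.4, -1.5]
width: 0.0
```

Emit:
play_rows(
  increments="3 0 0 0; 6 0 0 0; 9 0 0 0; 10 0 0 0; 10 0 0 0",
)

```text
time_s: 5.52
ee_pos: [562.3, -81.3, 67.0]
eef_rot: [139.5, 89.9, -14.1]
ft_force: [-0.2, 0.6, 0.0]
width: -0.1
```

Emit:
play_rows(
  increments="2 0 0 0; 4 0 0 0; 6 0 0 0; 7 0 0 0; 7 0 0 0",
)

```text
time_s: 5.93
ee_pos: [562.1, -81.1, 59.2]
eef_rot: [137.3, 90.0, -16.3]
ft_force: [-0.1, 0.1, 0.4]
width: -0.5
```

Emit:
play_rows(
  increments="1 0 0 0; 2 0 0 0; 2 0 0 0; 3 0 0 0; 3 0 0 0",
)

```text
time_s: 6.35
ee_pos: [562.1, -81.1, 56.9]
eef_rot: [141.5, 90.0, -12.0]
ft_force: [-2.5, 0.4, 13.6]
width: -0.2
```

Emit:
play_rows(
  increments="1 0 0 0; 1 0 0 0; 1 0 0 0",
)

```text
time_s: 6.6
ee_pos: [562.1, -81.1, 56.8]
eef_rot: [136.7, 89.9, -16.9]
ft_force: [-7.0, 0.7, 32.6]
width: 0.1
```

Emit:
play_rows(
  increments="-10 0 0 0; -30 0 10 0; -60 0 30 0; -85 0 55 0; -85 0 55 0",
)

```text
time_s: 7.02
ee_pos: [511.1, -106.9, 143.9]
eef_rot: [123.6, 89.8, -30.0]
ft_force: [2.7, -0.4, 0.6]
width: -0.1
```

Emit:
play_rows(
  increments="0 -20 0 0; 0 -20 0 0; 0 -20 0 0",
)

```text
time_s: 7.27
ee_pos: [503.5, -87.2, 140.1]
eef_rot: [-46.0, 90.0, 160.5]
ft_force: [0.6, 0.3, 0.4]
width: 0.2
```

```bash
python3 - <<'E'
from h import *
delta([549,-21.5,85]); p,R,s=pose()
im,d=optics.get_image('wrist'); cv2.imwrite('pics/w5.png',im); np.save('w5.npy',d); np.savez('w5p.npz',p=p,R=R)
E
```

```text
time 7.2667 tcp [503.5 -87.2 140.1] F [0.6 0.3 0.4]
rotation cols [[-0.001, 0.446, -0.895], [0.0, -0.895, -0.446], [-1.0, -0.0, 0.0]]
d [ 55.1 -38.4 -70.1]
```

View pics/w5.png

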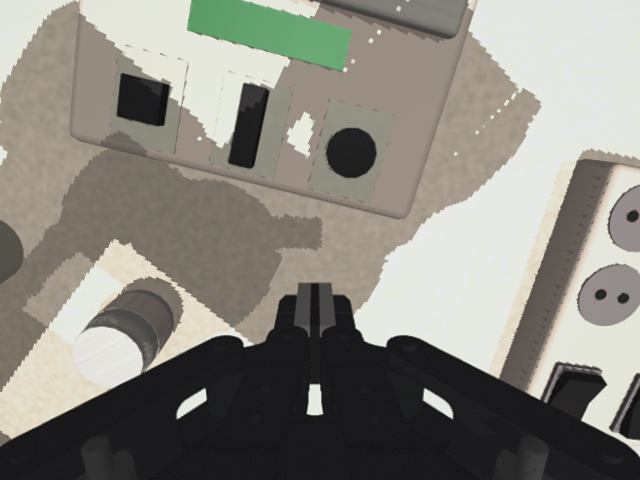

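The round key at (351,152) looks lower. The bar's quad runs from about (243,83)–(269,85) down to (230,165)–(253,168). I'll check both heights by depth.

```bash
python3 - <<'E'
from h import *
f=np.load('w5p.npz');p,R=f['p'],f['R']; d=np.load('w5.npy')
def z(x,y): 
    dd=np.median(d[y-3:y+4,x-3:x+4]); return wonz((x,y),0,p,R,dd).round(1)
for u in [(351,152),(345,145),(142,98),(248,125),(245,150),(255,100),(315,185)]: print(u,z(*u))
t=wonz((249.5,125),62,p,R); print(t,(R.T@(t-p)).round(1))
E
```

```text
(351, 152) [562.9 -81.6  56.8]
(345, 145) [564.9 -76.5  56.9]
(142, 98) [537.6  37.5  62.1]
(248, 125) [550.4 -21.8  62.2]
(245, 150) [536.9 -25.9  62.2]
(255, 100) [564.4 -19.9  62.1]
(315, 185) [535.2 -71.7  50.9]
[550.74295989 -22.55719776  62.        ] [ 78.1 -36.7 -71.2]
```

Emit:
play_rows(
  increments="0 -20 -35 0; 15 -38 -65 0; 35 -38 -70 0; 55 -38 -70 0; 65 -38 -70 0",
)

```text
time_s: 7.73
ee_pos: [549.3, -22.0, 72.8]
eef_rot: [-33.7, 89.9, 172.8]
ft_force: [-0.7, -0.2, 0.1]
width: 0.0
```

Emit:
play_rows(
  increments="3 0 0 0; 6 0 0 0; 9 0 0 0; 10 0 0 0; 10 0 0 0",
)

```text
time_s: 8.15
ee_pos: [549.8, -22.8, 65.7]
eef_rot: [144.3, 90.0, -9.3]
ft_force: [0.8, 0.7, 0.1]
width: 0.0
```

Emit:
play_rows(
  increments="2 1 0 0; 4 1 0 0; 6 1 0 0; 8 1 0 0; 8 1 0 0",
)

```text
time_s: 8.57
ee_pos: [550.4, -23.5, 57.2]
eef_rot: [135.7, 90.0, -17.9]
ft_force: [1.4, -2.2, 3.5]
width: 0.1
```

Emit:
play_rows(
  increments="1 0 0 0; 2 0 0 0; 2 0 0 0; 2 0 0 0",
)

```text
time_s: 8.9
ee_pos: [550.5, -23.6, 56.6]
eef_rot: [137.7, 89.9, -15.8]
ft_force: [-4.4, -2.3, 29.9]
width: -0.1
```

Bottomed at 30 N, so now I release and retreat to a clear height.

Emit:
play_rows(
  increments="-10 0 0 0; -30 0 10 0; -60 0 30 0; -85 0 60 0; -85 0 60 0",
)

```text
time_s: 9.32
ee_pos: [493.7, -51.2, 143.6]
eef_rot: [124.2, 89.9, -29.4]
ft_force: [3.0, 0.0, 0.4]
width: 0.0
```

Emit:
play_rows(
  increments="-20 15 0 0; -40 30 0 0; -40 30 0 0; -40 30 0 0; -40 30 0 0",
)

```text
time_s: 9.73
ee_pos: [509.1, -76.6, 179.6]
eef_rot: [-49.4, 89.9, 157.0]
ft_force: [-0.3, -0.4, -1.1]
width: -0.0
```

```bash
python3 - <<'E'
from h import *
p,R,s=pose(); print(s['time_s'],p,s['ft_force'])
im,d=optics.get_image('wrist'); cv2.imwrite('pics/w6.png',im); np.save('w6.npy',d); np.savez('w6p.npz',p=p,R=R)
b,_=optics.get_image('side'); cv2.imwrite('pics/side6.png',b)
for u in [(562.5,-81.5,57),(549.7,-21.8,62),(536.5,38.5,62)]:
    i=optics.camera_info('wrist');K,D,T=[np.array(i[k],float) for k in('camera_matrix','distortion','tool_from_camera')]
    c=T[:3,:3].T@(R.T@(np.array(u)-p)-T[:3,3]); q=cv2.projectPoints(c[None],np.zeros(3),np.zeros(3),K,D)[0].ravel().round().astype(int)
    if 3<q[0]<636 and 3<q[1]<476: print(q,wonz(q,0,p,R,np.median(d[q[1]-2:q[1]+3,q[0]-2:q[0]+3])).round(1))
E
```

```text
9.7333 [509.06993499 -76.57350544 179.6383063 ] [-0.26899749 -0.39922071 -1.07375917]
[355 163] [562.3 -81.5  57.2]
[269 141] [549.7 -22.1  62.2]
[178 118] [536.6  38.5  62.6]
```

View pics/side6.png

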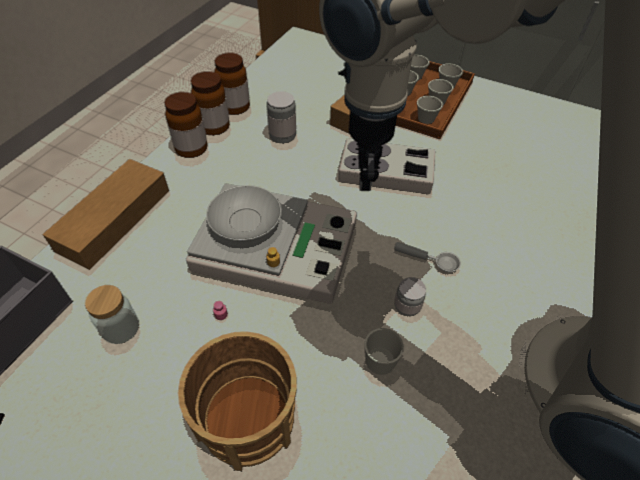

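View pics/w6.png

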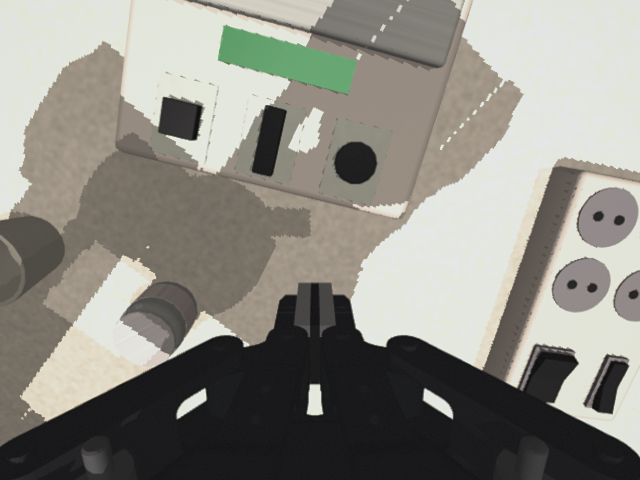

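The pictures show the round key down at 57 mm, and the bar and square keys up at 62 mm. Pan, weight, tin, cup and scoop are where they were, and the arm is clear.

```bash
python3 -c "
from h import *
print(close_job())"
```

```text
the job is handed in; nothing more can be done
None
```

I did the three presses in the order asked, with the tips of the closed fingers, and handed the job in at about 10 s.

- **Wide rocker:** I pressed its raised near end until it bottomed at about 30 N. Afterwards its near half measured about 49 mm high, roughly level, with the far end raised to about 56 mm. The narrow rocker was still off.
- **Power key:** I pushed it until it bottomed at about 33 N. It stayed in, with its top at 57 mm.
- **Tare key:** I pressed it until it bottomed at about 30 N, with the tip at 56.6 mm. It came back up to 62 mm after release.

In the final pictures the square key was still up at about 62 mm. The pan, weight, basket, cup, scoop and tin looked unmoved, and the arm was clear of everything.

I checked the rocker's depth right after its press; at the end I only saw it in the pictures. No check failed. The contact force read near zero during the early part of the rocker and power presses, so I judged full travel by the bottoming force and the depth readings.

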